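# Draw out the sprung loupe arm to its mark and hold it over the counting chamber

## Robot

A 7-joint arm with a two-finger parallel gripper is mounted at the origin on a cart in front of the work surface, level with it; the furniture and walls round the work are solid. World frame = base frame: x ahead of the robot, y to its left, z up, the work surface at z = 0. Lengths are in m, angles in rad, forces in N, time in s.
With the tool pointing down it reaches from about 0.35 to 0.9 m from the base axis. Payload 8.1 kg.
Tool frame: the origin (TCP) lies between the finger pads, 19 mm behind the fingertips; this is the grasp point; z points along the fingers, y is the line along which they close (so a half turn about z gives the same grasp; the last joint's range is limited). The gripper opens to 92 mm and grips with 3 to 60 N. Pads are 19 mm wide; open, the fingers measure 130 mm over their backs; the gripper's body (75 mm by 190 mm) begins 47 mm behind the grasp point.
Start: joints at [-1.4, 0.434, 0.025, 1.573, -0.012, 1.134, -0.075], TCP at [0.169, 0.602, 0.246] pointing down, gripper open.
Joint ranges: [-2.62, 2.62], [-0.44, 2.09], [-1.27, 1.32], [0.08, 2.57], [-1.32, 4.46], [0.12, 2], [-2.74, 2.74]. Speed limits (rad/s): [2.22, 2.22, 3.01, 3.01, 3.14, 3.14, 3.14].

## Interface

Orientations are given as a rotation vector (axis times angle).
In Python, from cell import arm gives the robot as it stands. The module is installed in compiled form; this text tells all that it offers.
- The arm moves only by the shell command python3 -m inch 'ROWS' [FORCE]. ROWS is text: rows parted by semicolons, each of 5 numbers parted by spaces: the shift along the tool's x, y, z in m, then the turn about the tool's z in rad, then the finger opening in m, from 0 to 0.0918. In form: x y z roll fingers; .... A call has 1 to 5 rows; each row is the pose to reach, as a shift and turn from the pose commanded when the call began, along the tool's axes at that moment; what a row does not reach only later rows make up. A row lasts 1/10 s, in which the tool goes at most 50 mm and 8.59 degrees, less where a joint would pass 70% of its speed; a pose out of reach is approached as far as the arm can. A call with a gripper value outside its range is refused whole. The fingers move at their own pace and stop on an object; FORCE is the grip in N (left out, the last holds). Time passes only in rows, so rows that repeat a pose let the fingers close. It gives the time, the measured TCP pose, the force, the opening and the grip force at its end, in the units of the state.
- arm.observe(): the state, without advancing time (a new reading comes with each control period).
- arm.get_image(name): name is "side" or "top" or "wrist"; returns the picture (400x640x3 uint8, red, green, blue); there is no depth.
- arm.get_calibration(name): a dict with "intrinsics" (3x3 intrinsics, pixels), "distortion" ([k1, k2, p1, p2, k3] as OpenCV has them; the pictures are not rectified), "pose" (4x4, takes a point from camera to world coordinates). Camera axes: x right, y up, looking along -z (the intrinsics and any distortion apply to the point x, -y, -z); pixel columns grow to the right and rows downward; lengths in m; the calibration is good to about 2 mm. A picture is of the moment at which its call begins: read the wrist's pose just before it. get_calibration takes no time and is no camera call; for the wrist camera it gives the pose at the moment of the call.
- arm.sign_off(): hands the job in; it is judged then, once.
Trained networks look in the newest picture that a camera, given by its name, has taken for a name from the list of things; names that differ only in an ending like _2 or _b are one class to them, and where a whole thing is asked for, a point or a joint stands for the part that bears it (a point fixed in the world has none). Each returns a list of dicts, best first, with "conf" (0 to 1); they miss things now and then, are a little off and sometimes report something else, mostly with a low value. They report only what shows in the picture. A call takes as long as a camera call.
- arm.look_for(camera, query): "point" ([row, column] in pixels, amid what is visible of it).
- arm.silhouettes(camera, query): "region" (400x640 bool, what is visible of it) and "point" ([row, column] in pixels, amid what is visible of it).
- arm.place_of(camera, query): "point" ([row, column] in pixels: a listed point, or the origin of a listed thing).
The state is a dict: "clock": time; "joints": joint angles; "dq": joint speeds; "joint_efforts": joint torques, N m; "position": TCP position; "ee_rot": TCP orientation; "force": force on the tool from outside, world axes, zero at the start; "ft_torque": the same for the moment, N m; "width": opening from 0.0 (shut) to 1.0 (fully open); "gripper_force": force on a finger pad.
Only numpy, scipy, OpenCV 4.12 (cv2) and the standard library are available. Lean on these libraries where they do the work, as an engineer would, in place of code of your own. Each camera call takes 0.05 s, during which the arm holds its last target. There are 200 camera calls.

## Task

Press the lock button on top of the loupe stand's sleeve and let it come up again, so that the telescoping arm is released and pops out a little. Then pull the sprung arm out by its upright post until the needle on the loupe's rim lines up with the mark set on the scale rail, and finish still holding the post there, because the spring draws the arm back if it is let go. Leave the counting chamber under the loupe, the brown dropper bottle and the petri dish where they are.

Things in the scene. Friction and masses are not known exactly. Their poses are not given: they have to be found in the camera images.
- stand: Loupe stand fixed to the table: base 110 mm wide, 12 mm thick, and a level aluminium sleeve 34 mm wide, its top 100 mm above the table. Origin: on the table, on the base's midline; +x is the arm's pull-out direction (robot's right), +y away from the robot. Base x -170 to 200 mm, sleeve x -170 to -30. Scale rail, ticks every 5 mm, top 88 mm above the table, along x at y -43 mm (robot's side).
- extension (a joint): Extension of the telescoping arm along the stand's +x, m: 0 locked (start), 0.11 end stop. Pressing the button lets it pop out by itself to about 0.013; once the button is up again it can be pulled outward against a spring of 60 N/m (2 to 5 N at the mark), and springs back to about 0.014 if let go. The mark lies at 0.05 to 0.095.
- lock_button (a joint): Travel of the lock button, m: 0 up, 0.007 fully down (downward is positive). Sprung: 1.5 N to start, 5 N fully down; it comes up when let go. The lock is free beyond about 0.0045 and the arm needs about 0.2 s to pop out.
- button_top (a point): Centre of the top face of the lock button, a round black button 24 mm in diameter standing 14 mm above the sleeve's top (114 mm above the table); press straight down.
- loupe_arm: The telescoping arm with its pull post (upright, round, 16 mm in diameter, 50 mm high, black with grey rings). Origin: centre of the post's foot, 92 mm above the table. The post's upper 30 mm are clear all round: the sleeve's top is 8 mm above the origin, the loupe (black ring, 52 mm in diameter, centred 50 mm further along +x) is no higher than the origin.
- needle_tip (a point): Tip of the small dark needle (3 mm wide, 14 mm long) that points from the loupe's rim across to the scale rail, toward the robot; moves with the arm. It lies 50 mm in the stand's +x from the post's axis.
- mark (a point): Inner end of the mark: a dark ridge 3 mm wide, 14 mm long, across the scale rail at the top of the stage's upright. The needle is at the mark when needle_tip and mark have the same x along the stand.
- stage: Fixed aluminium stage, 46 x 94 x 10 mm, on the base plate under the loupe's path, with an upright that carries the mark. Origin: centre of its underside; axes parallel to the stand's; the mark is at its x = 0. It stands at a different place along the stand in each start.
- chamber: Glass counting chamber 35 x 76 x 5 mm lying loose on the stage, under the loupe's path; origin at the centre of its underside. Leave alone.
- dropper: Small brown dropper bottle with black cap, 27 mm in diameter, 61 mm high, loose on the table behind the stand; origin at the centre of its underside. Leave alone.
- dish: Clear petri dish, 90 mm in diameter, 15 mm high, loose on the table behind the stand; origin at the centre of its underside. Leave alone.

How it is judged:
By the outcome, as a careful person would: the job done as asked, in the order asked, and still so for the second after the job is handed in, while the arm keeps its last pose, push and grip.
It also fails if it takes over 45 s, if anything falls off the work surface, if the arm or the gripper's body presses on something with over 40 N, if the wrist force passes 120 N, or if a joint passes its speed limit or range.

## Working session

There is one attempt and no reset: what is moved stays moved. The work goes in short steps, Python scripts to look and compute and a shell command to move; the robot and the scene stay as the last step left them, time stands still between calls to the robot, and variables do not carry over. Pictures are saved under pics/ and viewed, at most 10 in all, crops included, and the job is handed in when it is done.

```bash
mkdir -p pics
cat > h.py <<'E'
import numpy as np, cv2
from cell import arm
from scipy.spatial.transform import Rotation as R
def ray(cam,rc):
    c=arm.get_calibration(cam); K=np.array(c["intrinsics"]);D=np.array(c["distortion"]);P=np.array(c["pose"])
    u=cv2.undistortPoints(np.array([[[rc[1],rc[0]]]],float),K,D)[0,0]
    d=P[:3,:3]@np.array([u[0],-u[1],-1]); return P[:3,3],d/np.linalg.norm(d)
def atz(cam,rc,z):
    o,d=ray(cam,rc); return o+d*(z-o[2])/d[2]
def proj(cam,p):
    c=arm.get_calibration(cam); K=np.array(c["intrinsics"]);D=np.array(c["distortion"]);P=np.array(c["pose"])
    q=P[:3,:3].T@(np.array(p)-P[:3,3]); 
    return cv2.projectPoints(np.array([[q[0],-q[1],-q[2]]]),np.zeros(3),np.zeros(3),K,D)[0][0,0][::-1]
def shot(cam,name):
    im=arm.get_image(cam); cv2.imwrite("pics/"+name,im[:,:,::-1]); return im
def tool(d):
    s=arm.observe(); return R.from_rotvec(s["ee_rot"]).inv().apply(d)
E
python3 - <<'E'
from h import *
np.set_printoptions(precision=4,suppress=True)
s=arm.observe(); print(s); print(R.from_rotvec(s["ee_rot"]).as_matrix())
a=shot("top","top1.png");b=shot("side","side1.png")
Z=dict(button_top=.114,needle_tip=.088,mark=.088,loupe_arm=.092,stand=0,stage=.012,chamber=.022,dropper=0,dish=0)
for cam in("top","side"):
  print(cam,arm.get_calibration(cam)["pose"])
  for q,z in Z.items():
    r=arm.place_of(cam,q)
    for x in r[:2]: print(q,round(x["conf"],2),np.array(x["point"]),atz(cam,x["point"],z))
E
```

```text
{'clock': 0.0, 'joints': array([-1.3996,  0.4352,  0.025 ,  1.5741, -0.0116,  1.134 , -0.0751]), 'dq': array([ 0.0013, -0.0005,  0.0025, -0.0024, -0.0005,  0.0012,  0.0005]), 'joint_efforts': array([  0.0005, -66.7823,   0.9854, -31.4461,  -0.0606,   0.0424,
         0.0002]), 'position': array([0.1689, 0.6012, 0.2447]), 'ee_rot': array([-0.4289, -3.1121,  0.0025]), 'force': array([-0.415 ,  0.8139, -0.4817]), 'ft_torque': array([-0.0621, -0.0091,  0.0463]), 'gripper_force': 0.0, 'width': 0.9997342505740027}
[[-0.9627  0.2705 -0.0003]
 [ 0.2705  0.9627 -0.0016]
 [-0.0002 -0.0016 -1.    ]]
top [[-0.0203  0.9863 -0.1639  0.4069]
 [-0.9995 -0.0238 -0.0197 -0.1167]
 [-0.0233  0.1634  0.9863  0.9456]
 [ 0.      0.      0.      1.    ]]
button_top 0.51 [201.5 264.6] [0.5351 0.0116 0.114 ]
needle_tip 0.61 [221.3 355.6] [ 0.4977 -0.1548  0.088 ]
mark 0.8 [211.4 403.9] [ 0.5142 -0.2454  0.088 ]
loupe_arm 0.84 [200.5 330.9] [ 0.5374 -0.1096  0.092 ]
stand 0.65 [206.7 318.7] [ 0.5391 -0.0833 -0.    ]
stand 0.62 [149.4 281.9] [ 0.6635 -0.0075  0.    ]
stage 0.91 [195.4 397.3] [ 0.557 -0.245  0.012]
chamber 0.89 [199.4 397.9] [ 0.5471 -0.2444  0.022 ]
chamber 0.42 [202.9 330.9] [ 0.5432 -0.1089  0.022 ]
dropper 0.7 [160.2 351.8] [ 0.6361 -0.1547  0.    ]
dish 0.68 [149.3 284.5] [ 0.6635 -0.013   0.    ]
side [[-0.9983  0.0522 -0.0249  0.5274]
 [-0.0533 -0.6621  0.7475  0.5413]
 [ 0.0225  0.7476  0.6638  0.6744]
 [ 0.      0.      0.      1.    ]]
button_top 0.53 [243.  329.7] [0.5339 0.0159 0.114 ]
needle_tip 0.69 [184.1 350.7] [ 0.5012 -0.1641  0.088 ]
mark 0.51 [155.9 345. ] [ 0.5139 -0.2531  0.088 ]
loupe_arm 0.74 [200.7 332.2] [ 0.5343 -0.1096  0.092 ]
stand 0.61 [245.4 328.6] [ 0.5371 -0.0846  0.    ]
stage 0.49 [188.2 327.2] [ 0.5475 -0.2379  0.012 ]
chamber 0.72 [179.9 324.7] [ 0.5538 -0.253   0.022 ]
dropper 0.58 [214.2 277.2] [ 0.6451 -0.1627  0.    ]
dish 0.87 [273.6 258. ] [ 0.6602 -0.0062  0.    ]
```

View pics/top1.png

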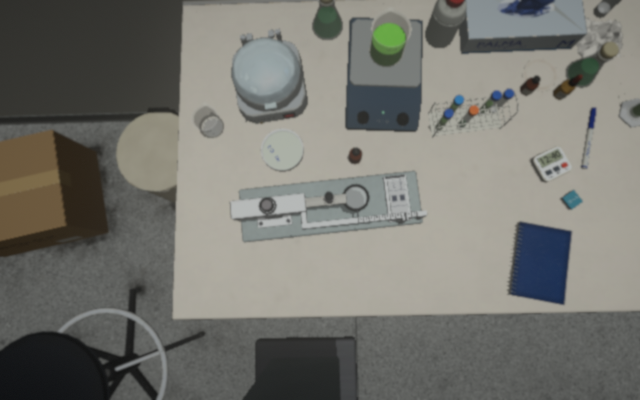

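View pics/side1.png

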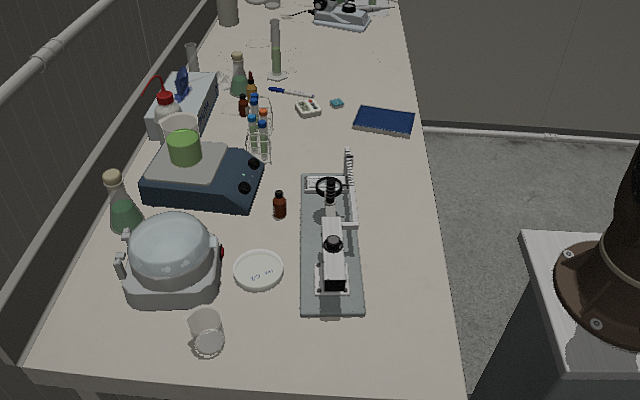

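Top view: button at about (205,267), post (197,328), loupe (197,356), and chamber on its stage near (197,398). The rail is below, with the mark near (213,404). The stand is turned by about 4°. The side view agrees, with the button at (241,332). I'll move above the stand for a wrist view.

```bash
python3 -m inch '-0.027 -0.028 -0.02 0 0.09; -0.057 -0.06 -0.04 0 0.09; -0.09 -0.094 -0.06 0 0.09; -0.123 -0.128 -0.08 0 0.09; -0.155 -0.162 -0.085 0 0.09' 20; python3 -m inch '-0.032 -0.034 0 0 0.09; -0.064 -0.068 0 0 0.09; -0.096 -0.102 0 0 0.09; -0.128 -0.136 0 0 0.09; -0.16 -0.17 0 0 0.09'
```

```text
clock: 1.5
position: [0.2754, 0.4031, 0.3326]
ee_rot: [0.428, 3.111, 0.005]
force: [1.2, 1.0, 0.3]
width: 0.978
gripper_force: 0.0
clock: 2.0
position: [0.383, 0.1951, 0.3309]
ee_rot: [0.429, 3.112, 0.002]
force: [1.4, 0.6, 0.4]
width: 0.978
gripper_force: 0.0
```

```bash
python3 -m inch '-0.032 -0.034 0 -0.07 0.09; -0.064 -0.068 0 -0.14 0.09; -0.096 -0.102 0 -0.21 0.09; -0.128 -0.136 0 -0.28 0.09; -0.16 -0.17 0 -0.34 0.09'; python3 -m inch '0 -0.03 0 0 0; 0 -0.05 0 0 0; 0 -0.05 0 0 0; 0 -0.05 0 0 0; 0 -0.05 0 0 0'
python3 - <<'E'
from h import *
np.set_printoptions(precision=4,suppress=True)
print(arm.observe()["position"]); print(R.from_rotvec(arm.observe()["ee_rot"]).as_matrix()); print(arm.get_calibration("wrist"))
shot("wrist","w1.png")
for q,z in dict(button_top=.114,needle_tip=.088,mark=.088,loupe_arm=.092,stage=.012,chamber=.022).items():
    for x in arm.place_of("wrist",q)[:2]: print(q,round(x["conf"],2),np.array(x["point"]),atz("wrist",x["point"],z))
E
```

```text
clock: 2.5
position: [0.4911, -0.0118, 0.3309]
ee_rot: [-0.109, 3.139, 0.001]
force: [0.7, 1.0, -0.4]
width: 0.981
gripper_force: 0.0
clock: 3.0
position: [0.4938, -0.0586, 0.3305]
ee_rot: [-0.107, 3.14, 0.001]
force: [0.2, 1.2, -0.5]
width: 0.596
gripper_force: 0.0
[ 0.4938 -0.0586  0.3305]
[[-0.9977 -0.0678 -0.    ]
 [-0.0678  0.9977  0.0006]
 [-0.      0.0006 -1.    ]]
{'intrinsics': array([[295.2019,   0.    , 324.1133],
       [  0.    , 295.2019, 201.7003],
       [  0.    ,   0.    ,   1.    ]]), 'distortion': array([-0.0535,  0.    ,  0.    ,  0.    ,  0.    ]), 'pose': array([[-0.0669, -0.9548, -0.2896,  0.4159],
       [ 0.9978, -0.0639, -0.0199, -0.0637],
       [ 0.0005, -0.2903,  0.9569,  0.4696],
       [ 0.    ,  0.    ,  0.    ,  1.    ]])}
button_top 0.83 [209.8 375.4] [0.5299 0.0094 0.114 ]
needle_tip 0.8 [179.7 246. ] [ 0.5079 -0.1614  0.088 ]
mark 0.78 [180.1 180.5] [ 0.5141 -0.2501  0.088 ]
loupe_arm 0.64 [178.3 176.2] [ 0.5109 -0.2541  0.092 ]
loupe_arm 0.61 [206.2 284. ] [ 0.5401 -0.1099  0.092 ]
stage 0.89 [191.3 205.3] [ 0.5496 -0.248   0.012 ]
chamber 0.59 [190.9 201.5] [ 0.5464 -0.2503  0.022 ]
```

View pics/w1.png

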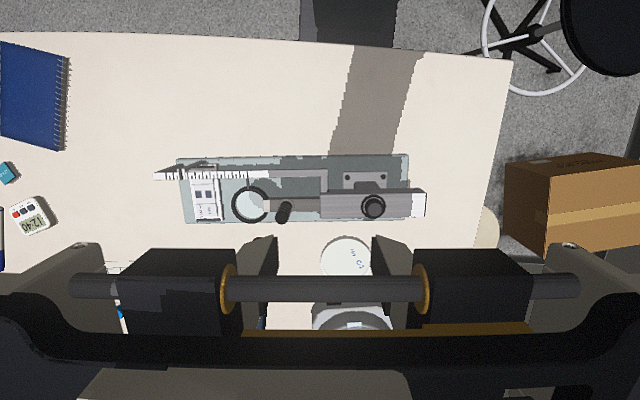

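Wrist view: button at (207,374), post (210,284), needle tip (180,246), rail and mark at about (178,180). The networks agree with this. Next I'll hover over the button with the fingers shut.

```bash
python3 -m inch '-0.022 0.035 0.02 0 0; -0.042 0.067 0.05 0 0; -0.042 0.067 0.09 0 0; -0.042 0.067 0.13 0 0; -0.042 0.067 0.155 0 0'; python3 -m inch '0 0 0 0 0;0 0 0 0 0'
python3 - <<'E'
from h import *
np.set_printoptions(precision=4,suppress=True)
shot("side","s2.png")
im=shot("wrist","w2.png")
for cam in ("wrist","side"):
 print(proj(cam,[.531,.011,.114]),proj(cam,arm.observe()["position"]-[0,0,.019]))
 for q,z in dict(button_top=.114,needle_tip=.088,mark=.088,loupe_arm=.092).items():
    for x in arm.place_of(cam,q)[:2]: print(q,round(x["conf"],2),np.array(x["point"]),atz(cam,x["point"],z))
a=cv2.imread("pics/s2.png")[100:320,240:440]; cv2.imwrite("pics/s2c.png",cv2.resize(a,None,fx=2.7,fy=2.7,interpolation=cv2.INTER_CUBIC))
E
```

```text
clock: 3.85
position: [0.5301, 0.0102, 0.1728]
ee_rot: [0.105, -3.137, 0.001]
force: [-0.4, -0.6, -0.8]
width: 0.002
gripper_force: 0.0
clock: 4.05
position: [0.5316, 0.0096, 0.1761]
ee_rot: [0.103, -3.14, 0.0]
force: [1.2, -0.3, 1.5]
width: 0.01
gripper_force: 0.0
[221.6018 325.7901] [250.6019 323.7826]
button_top 0.63 [191.8  94.2] [ 0.5193 -0.1601  0.114 ]
button_top 0.62 [221.9 320.2] [0.5315 0.007  0.114 ]
needle_tip 0.66 [169.8 116. ] [ 0.5078 -0.1594  0.088 ]
mark 0.72 [172.3  15.6] [ 0.5145 -0.2503  0.088 ]
loupe_arm 0.58 [211.7 176.2] [ 0.5382 -0.1099  0.092 ]
loupe_arm 0.37 [169.2 111. ] [ 0.5061 -0.1602  0.092 ]
[240.847  331.6681] [220.6635 332.008 ]
button_top 0.56 [242.  334.2] [0.5269 0.0132 0.114 ]
mark 0.22 [240.9 330.6] [ 0.5329 -0.0134  0.088 ]
```

View pics/w2.png

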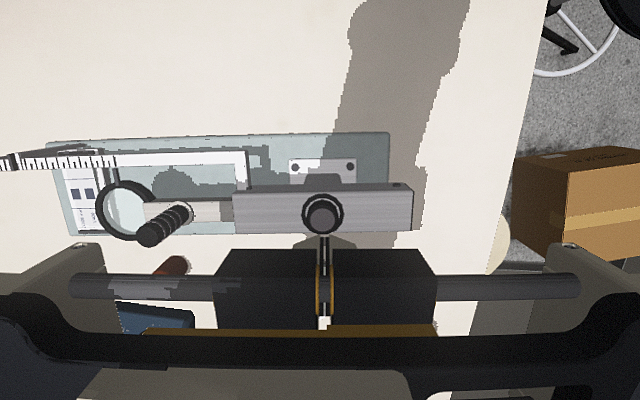

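View pics/s2c.png

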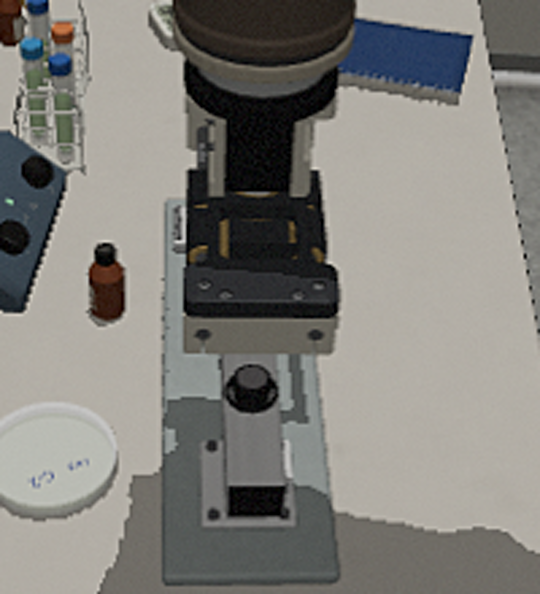

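Button centre is at (217,322) in the wrist view and (239.6,333.7) in the side view. That's about 3 mm nearer the robot than I assumed, so I'll correct and press.

```bash
python3 -m inch '0.003 0.001 0.02 0 0; 0.003 0.001 0.036 0 0; 0.003 0.001 0.040 0 0; 0.003 0.001 0.044 0 0; 0.003 0.001 0.044 0 0'; python3 -m inch '0 0 0.003 0 0; 0 0 0.005 0 0; 0 0 0.005 0 0;0 0 0.005 0 0'
```

```text
clock: 5.05
position: [0.5283, 0.0104, 0.1317]
ee_rot: [0.104, -3.14, 0.0]
force: [-0.3, 0.3, 1.6]
width: 0.009
gripper_force: 0.7
clock: 5.45
position: [0.5286, 0.0104, 0.1269]
ee_rot: [-0.104, 3.139, 0.0]
force: [-0.8, 0.9, 3.7]
width: 0.001
gripper_force: 2.2
```

```bash
python3 -m inch '0 0 0.0015 0 0; 0 0 0.0015 0 0; 0 0 0.0015 0 0;0 0 0.0015 0 0'; python3 -m inch '0 0 -0.01 0 0;0 0 -0.03 0 0;0 0 -0.06 0 0.03;0 0 -0.1 0 0.06;0 0 -0.1 0 0.06'
python3 - <<'E'
from h import *
np.set_printoptions(precision=4,suppress=True)
print(arm.observe()["position"]); shot("wrist","w3.png"); arm.get_image("top"); arm.get_image("side")
for cam in("wrist","top","side"):
 for q,z in dict(button_top=.114,needle_tip=.088,mark=.088,loupe_arm=.092).items():
    for x in arm.place_of(cam,q)[:2]: print(cam,q,round(x["conf"],2),np.array(x["point"]),atz(cam,x["point"],z))
E
```

```text
clock: 5.85
position: [0.5288, 0.0105, 0.126]
ee_rot: [-0.104, 3.139, 0.001]
force: [-2.8, 0.0, 14.7]
width: 0.007
gripper_force: 7.1
clock: 6.35
position: [0.5309, 0.0103, 0.2296]
ee_rot: [-0.103, 3.132, 0.002]
force: [0.1, -0.7, -0.5]
width: 0.217
gripper_force: 0.0
[0.5309 0.0103 0.2296]
wrist button_top 0.81 [199.4 321.5] [0.523  0.0083 0.114 ]
wrist needle_tip 0.96 [159.8 137.2] [ 0.5024 -0.1698  0.088 ]
wrist needle_tip 0.45 [197.1 189.3] [ 0.5364 -0.1211  0.088 ]
wrist mark 0.97 [161.5  64.1] [ 0.5081 -0.2458  0.088 ]
wrist loupe_arm 0.63 [197.7 189. ] [ 0.5359 -0.1197  0.092 ]
top button_top 0.51 [196.5 399.5] [ 0.5384 -0.2349  0.114 ]
top needle_tip 0.69 [218.  361.6] [ 0.5036 -0.1662  0.088 ]
top mark 0.83 [208.9 402.1] [ 0.519  -0.2423  0.088 ]
top loupe_arm 0.65 [198.8 336.7] [ 0.5404 -0.1206  0.092 ]
side button_top 0.61 [243.1 334.4] [0.5265 0.0156 0.114 ]
side loupe_arm 0.69 [194.7 330.1] [ 0.5389 -0.1258  0.092 ]
```

View pics/w3.png

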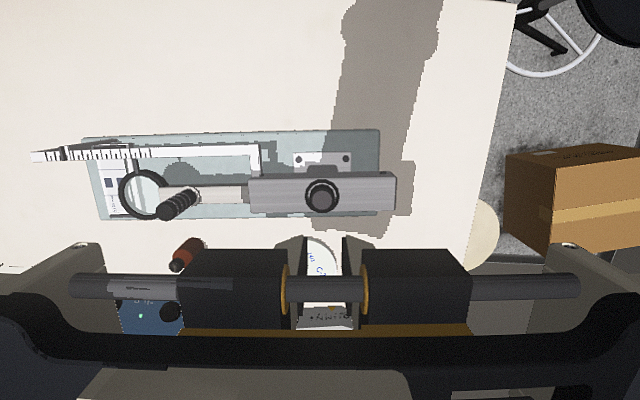

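The arm popped out about 12 mm and the button is up again. Post is now at (200,178), needle (160,137), mark (161,64). Moving to hover over the post.

```bash
python3 -m inch '0 -0.035 0.01 0 0.07; -0.001 -0.075 0.02 0 0.07; -0.0015 -0.115 0.025 0 0.07; -0.0015 -0.133 0.025 0 0.07;-0.0015 -0.133 0.025 0 0.07'; python3 -m inch '0 0 0 0 0.07;0 0 0 0 0.07;0 0 0 0 0.07'
python3 - <<'E'
from h import *
np.set_printoptions(precision=4,suppress=True)
print(arm.observe()["position"]); shot("wrist","w4.png"); arm.get_image("top"); shot("side","s4.png")
for cam in("wrist","top","side"):
 print(proj(cam,[.539,-.122,.142]))
 for q,z in dict(button_top=.114,needle_tip=.088,mark=.088,loupe_arm=.092,stage=.012).items():
    for x in arm.place_of(cam,q)[:2]: print(cam,q,round(x["conf"],2),np.array(x["point"]),atz(cam,x["point"],z))
E
```

```text
clock: 7.6
position: [0.5382, -0.1259, 0.2001]
ee_rot: [-0.096, 3.14, -0.003]
force: [0.1, 0.4, 0.7]
width: 0.764
gripper_force: 0.0
clock: 7.9
position: [0.5387, -0.1207, 0.2]
ee_rot: [-0.107, 3.14, 0.001]
force: [-0.0, 0.1, -0.4]
width: 0.758
gripper_force: 0.0
[ 0.5387 -0.1207  0.2   ]
[226.5438 322.7422]
wrist button_top 0.69 [214.2 481.9] [0.5309 0.008  0.114 ]
wrist needle_tip 0.6 [167.4 264.9] [ 0.5092 -0.1745  0.088 ]
wrist mark 0.8 [166.7 178.5] [ 0.5132 -0.2502  0.088 ]
wrist loupe_arm 0.93 [209.5 321.9] [ 0.5427 -0.1234  0.092 ]
wrist loupe_arm 0.52 [188.5 213.9] [ 0.5297 -0.2183  0.092 ]
wrist stage 0.82 [189.  216.5] [ 0.5525 -0.2451  0.012 ]
[195.1733 337.5565]
top button_top 0.43 [196.6 399.6] [ 0.5382 -0.235   0.114 ]
top needle_tip 0.44 [216.7 361.9] [ 0.506  -0.1668  0.088 ]
top mark 0.64 [209.2 404.5] [ 0.5183 -0.2468  0.088 ]
top stage 0.76 [195.6 398.2] [ 0.5565 -0.2468  0.012 ]
top stage 0.36 [209.7 403.1] [ 0.5272 -0.2554  0.012 ]
[174.769  330.8013]
side button_top 0.69 [239.8 335.2] [0.5255 0.0083 0.114 ]
side needle_tip 0.83 [180.7 349.4] [ 0.5038 -0.1741  0.088 ]
side mark 0.65 [155.2 347.9] [ 0.508 -0.256  0.088]
side loupe_arm 0.61 [195.8 327.3] [ 0.5439 -0.1224  0.092 ]
side loupe_arm 0.58 [160.1 347. ] [ 0.5097 -0.2339  0.092 ]
side stage 0.58 [186.2 327.5] [ 0.5472 -0.2446  0.012 ]
```

View pics/w4.png

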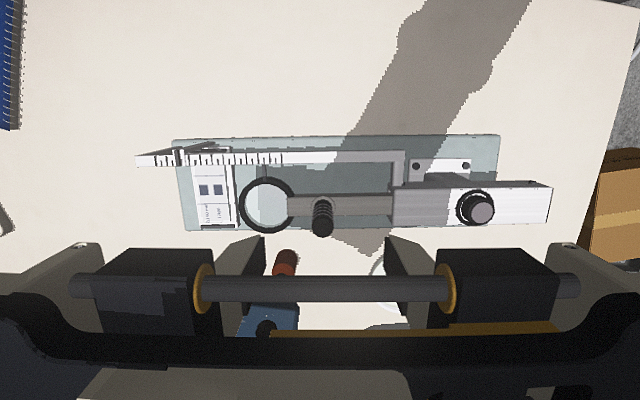

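Post top at (229,323), about 1–2 mm beyond the TCP, so it's centred between the fingers. Descending and gripping.

```bash
python3 -m inch '-0.0015 -0.001 0.03 0 0.06; -0.0015 -0.001 0.06 0 0.06; -0.0015 -0.001 0.068 0 0.06; -0.0015 -0.001 0.068 0 0.06;-0.0015 -0.001 0.068 0 0.06'; python3 -m inch '0 0 0 0 0.03;0 0 0 0 0.01;0 0 0 0 0.008;0 0 0 0 0.005;0 0 0 0 0.005' 25;python3 -m inch '0 0 0 0 0.005;0 0 0 0 0.005;0 0 0 0 0.005'
```

```text
clock: 9.3
position: [0.5407, -0.1233, 0.133]
ee_rot: [-0.103, 3.139, -0.0]
force: [0.0, -0.5, 0.5]
width: 0.652
gripper_force: 0.0
clock: 9.8
position: [0.5402, -0.123, 0.1322]
ee_rot: [-0.104, 3.14, 0.0]
force: [0.1, 0.1, 0.1]
width: 0.267
gripper_force: 0.0
clock: 10.1
position: [0.5401, -0.123, 0.132]
ee_rot: [-0.104, 3.14, 0.0]
force: [-0.7, 0.2, 0.8]
width: 0.167
gripper_force: 25.0
```

```bash
python3 -m inch '0 -0.012 0 0 0.005;0 -0.025 0 0 0.005;-0.0005 -0.038 0 0 0.005;-0.0005 -0.05 0 0 0.005;-0.0005 -0.06 0 0 0.005';python3 -m inch '0 0 0 0 0.005;0 0 0 0 0.005;0 0 0 0 0.005'
python3 - <<'E'
from h import *
np.set_printoptions(precision=4,suppress=True)
print(arm.observe()["position"]); im=shot("wrist","w5.png"); t=shot("top","t5.png"); s=shot("side","s5.png")
for cam in("wrist","top","side"):
 for q,z in dict(needle_tip=.088,mark=.088,loupe_arm=.092).items():
    for x in arm.place_of(cam,q)[:2]: print(cam,q,round(x["conf"],2),np.array(x["point"]),atz(cam,x["point"],z))
a=cv2.imread("pics/w5.png")[100:220,130:370]; b=cv2.imread("pics/s5.png")[130:210,270:390]
r=lambda i,w:cv2.resize(i,(w,int(i.shape[0]*w/i.shape[1])),interpolation=cv2.INTER_CUBIC)
cv2.imwrite("pics/c5.png",np.vstack([r(a,480),r(b,480)]))
E
```

```text
clock: 10.6
position: [0.5453, -0.1838, 0.1321]
ee_rot: [-0.103, 3.139, 0.0]
force: [4.0, 5.5, 0.2]
width: 0.169
gripper_force: 25.0
clock: 10.9
position: [0.5452, -0.1831, 0.1321]
ee_rot: [-0.104, 3.139, 0.001]
force: [4.2, 3.5, -0.2]
width: 0.169
gripper_force: 25.0
[ 0.5452 -0.1831  0.1321]
wrist needle_tip 0.75 [181.4 246.8] [ 0.5124 -0.2342  0.088 ]
wrist mark 0.58 [181.5 226.1] [ 0.5133 -0.2475  0.088 ]
wrist loupe_arm 0.73 [203.3 250.3] [ 0.5256 -0.2311  0.092 ]
wrist loupe_arm 0.57 [238.2 321.4] [ 0.5467 -0.1844  0.092 ]
side needle_tip 0.87 [161.1 347.2] [ 0.5091 -0.2359  0.088 ]
side needle_tip 0.6 [181.3 325.1] [ 0.5502 -0.1685  0.088 ]
side loupe_arm 0.86 [173.4 327.8] [ 0.5461 -0.1881  0.092 ]
```

View pics/c5.png

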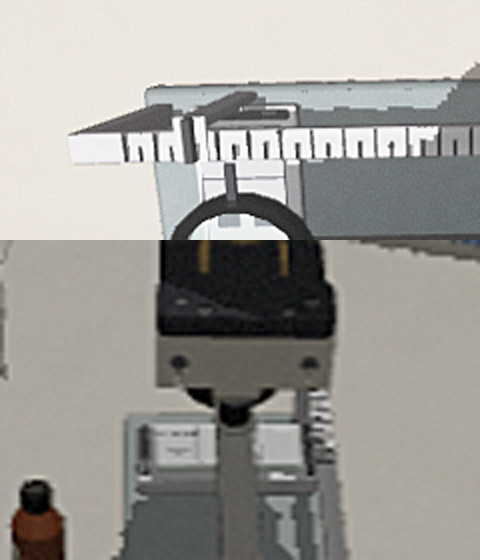

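Wrist crop: the needle tip is at about (182,246) and the mark ridge end at about (181,226), so roughly 13 mm remain. Pulling 11 mm more.

```bash
python3 -m inch '-0.0007 -0.004 0 0 0.005;-0.0007 -0.008 0 0 0.005;-0.0008 -0.011 0 0 0.005;-0.0008 -0.011 0 0 0.005;-0.0008 -0.011 0 0 0.005'
python3 - <<'E'
from h import *
np.set_printoptions(precision=4,suppress=True)
print(arm.observe()["position"]); shot("wrist","w6.png"); arm.get_image("side")
for cam in("wrist","side"):
 for q,z in dict(needle_tip=.088,mark=.088).items():
    for x in arm.place_of(cam,q)[:2]: print(cam,q,round(x["conf"],2),np.array(x["point"]),atz(cam,x["point"],z))
a=cv2.imread("pics/w6.png")[145:205,200:290]; cv2.imwrite("pics/c6.png",cv2.resize(a,(720,480),interpolation=cv2.INTER_CUBIC))
E
```

```text
clock: 12.0
position: [0.5461, -0.1939, 0.132]
ee_rot: [-0.103, 3.14, 0.0]
force: [1.4, 3.4, 2.4]
width: 0.168
gripper_force: 25.0
[ 0.5461 -0.1939  0.132 ]
wrist needle_tip 0.62 [183.4 245.4] [ 0.5146 -0.2459  0.088 ]
wrist mark 0.67 [180.  240.9] [ 0.5126 -0.2487  0.088 ]
side needle_tip 0.65 [158.8 343.8] [ 0.5161 -0.243   0.088 ]
```

View pics/c6.png

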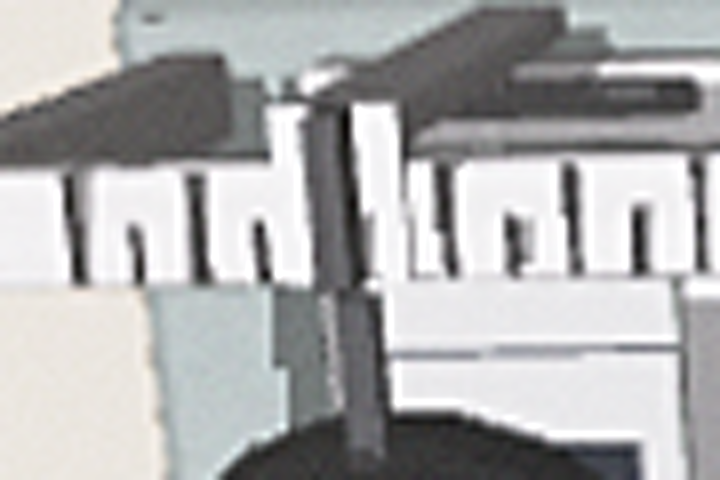

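The ridge (mark) spans crop x 308–362 and the needle 335–385. The remaining offset is about 20 crop px, or roughly 1.5 mm (12 px/mm). Pulling 1.4 mm more.

```bash
python3 -m inch '-0.0003 -0.0007 0 0 0.005;-0.0003 -0.0014 0 0 0.005;-0.0003 -0.0014 0 0 0.005;-0.0003 -0.0014 0 0 0.005'
python3 - <<'E'
from h import *
np.set_printoptions(precision=4,suppress=True)
print(arm.observe()["position"],arm.observe()["force"])
ims=[arm.get_image("wrist").astype(float) for _ in range(4)]; m=np.mean(ims,0).astype(np.uint8)[:,:,::-1]
a=m[155:200,225:270]; cv2.imwrite("pics/c7.png",cv2.resize(a,(585,585),interpolation=cv2.INTER_CUBIC))
g=m.mean(2).astype(int)
for r in range(168,198,2): print(r,g[r,234:256])
for q in("needle_tip","mark"):
  for x in arm.place_of("wrist",q)[:2]: print(q,round(x["conf"],2),np.array(x["point"]))
E
```

```text
clock: 12.7
position: [0.5463, -0.1953, 0.132]
ee_rot: [0.104, -3.14, -0.0]
force: [-0.4, 3.8, 5.5]
width: 0.169
gripper_force: 25.0
[ 0.5463 -0.1953  0.132 ] [-0.3538  3.8124  5.5153]
168 [242 242 242 243 245 255 176  91 103 108 110  47  51 254 249 244 244 246
 201 229 246 249]
170 [241 241 241 243 245 253 195  90  99 104 113  50  50 237 255 249 246 245
 239 165 247 247]
172 [165 218 247 244 243 250 243  86  98 105 115  68  47  99 165 165 253 246
 247 151 249 248]
174 [ 62 135 255 246 243 247 255  75  91 103 110  85  50  89 176 172 254 247
 245 170 250 248]
176 [ 78  88 255 247 243 247 255 119  91 102 109  97  49  68 177 172 254 247
 245 177 249 245]
178 [111  36 255 250 246 247 255 175  84 100 104 104  46  59 175 173 254 246
 245 177 247 250]
180 [120  73 158 152 206 206 214 140  97 105 111 111  52 132 247 232 240 237
 237 231 222 225]
182 [199 121 118 119 119 116 123 110  81  83  83  83  68 115 253 237 234 234
 234 232 233 234]
184 [210 119 119 122 122 119 122 120 103 107 105 106  64  80 255 238 233 233
 233 233 233 233]
186 [208 136 118 122 123 118 121 123 101 104 101 106  79  75 255 239 235 234
 234 235 234 234]
188 [200 208 116 118 122 123 122 126 106 102 101 106 102  59 215 243 215 212
 211 212 213 213]
190 [199 212 116 118 121 124 123 121 117 100 104 107 103  50 144 244 232 231
 231 231 231 230]
192 [200 210 114 119 121 123 122 123 112 103 104 107 101  60 118 253 237 234
 234 234 233 234]
194 [201 210 115 118 121 121 121 123 122 101 101 103 105  61  85 255 241 237
 238 237 237 236]
196 [200 211 116 120 123 127 131 104  87 107 105 105 107  83  50 135 122 122
 120 123 120 120]
needle_tip 0.95 [183.4 243.9]
mark 0.82 [182.7 242.1]
```

View pics/c7.png

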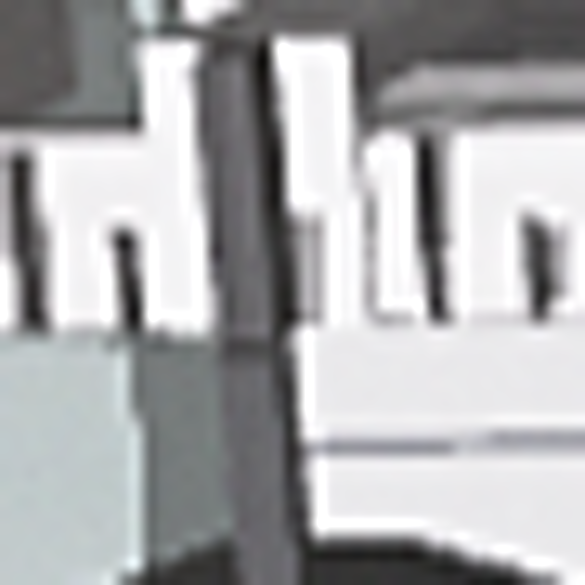

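The needle and the mark now form one continuous line: mark columns 242–246 at row 180, needle columns 242–246 at row 184. The post is held firmly, so I'm handing in.

```bash
python3 -c "
from cell import arm
s=arm.observe();print(s['position'],s['width'],s['gripper_force'],s['clock']);print(arm.sign_off())"
```

```text
[ 0.54625148 -0.19523882  0.13200589] 0.16381543134648135 25.00068426132202 13.0
the job is handed in; nothing more can be done
None
```

I pressed the lock button and let it come up, then pulled the arm out until the needle was on the mark to within about 0.3 mm in the wrist view; the job was handed in at 13.0 s with the post still gripped at 25 N, and no verdict came back.

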